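# Hang the slide rack on the stainer

## Task

The drained slide rack hangs on the drain stand; hang it on the slide stainer's hook instead, carrying it level all the way, never putting it down and leaving everything else where it is. Lay its crossbar on the stainer's two prongs, push it gently back until it meets the stop, then press it gently down past the spring catch until the bar is fully down in its seat and the catch has closed over it. The slides are glass: never press the rack hard against either hook; let go at the end and leave it hanging.

Things in the scene. Friction and masses are not known exactly. Their poses are not given: they have to be found in the camera images.
- slide_rack: Steel rack of six glass slides, 60 (x) x 94 (y) x 168 mm tall, 0.17 to 0.34 kg; origin: centre of its underside, z up. Basket 34 mm tall; end uprights at y = +-42 mm carry a spreader rod (6 mm thick, along y, 60 mm above the underside); from its middle a round 8 mm stem rises to the crossbar and the blue grip tab. Hangs upright by itself.
- rack_bar (a point): Middle of the rack's crossbar, 100 mm above its underside: a 6 mm round bar along the rack's y, 60 mm long, 10 mm discs on its ends. Hooks carry the rack by this bar, one prong each side of the stem.
- rack_tab (a point): Grip point in the blue tab on top of the rack, 52 mm above the crossbar's middle. The tab is 14 mm (x) x 20 mm (y) and reaches from 32 to 68 mm above the bar. Gripped across its 14 mm (fingers closing along the rack's x) the rack does not pivot in the fingers when pushed along x.
- drain_stand: Fixed stand with a plain two-pronged hook over a drip dish; origin on the worktop straight under the hook's seat; the open prongs point along its -x (roughly to the robot). Prongs 6 mm wide at y = +-16 mm, ending 14 mm in front of the seat, underside 141 mm above the worktop. Nothing on it is higher than 165 mm.
- drain_seat (a point): Where the hanging bar's centre lies in the drain stand's hook, 150 mm above the worktop, behind a front lip (top at 155 mm). The rack's spreader rod is under the prongs, so lift the rack 11 to 25 mm, then draw it out along the stand's -x by 40 mm or more before lifting higher.
- stainer: Fixed white stainer: column and arm with a two-pronged hook over a glass dish (rim 54 mm up). Origin on the worktop below mid seat range; open prongs point along its -x (roughly to the robot). The hook is clamped anywhere along the arm: its seat lies up to 20 mm before or behind the origin (x -20 to +20 mm), not reported, to be felt. Nothing is higher than 17 mm above the prong tops.
- prong_rest (a point): Landing point, 36 mm in front of the stainer's origin: where the bar's centre is when it lies on the level prong tops (182 mm above the worktop, prong tops at 179 mm); on the prongs for every setting of the hook. Prongs 6 mm wide at y = +-16 mm, 18 mm thick, open to the front (tips 70 mm before the seat). The spreader rod passes under them while the bar is 0 to 12 mm above this.
- seat_middle (a point): Mean place of the seated bar's centre, 170 mm above the worktop (12 mm below its height on the prongs); the true one is up to 20 mm before or behind. The seat is a slot 8 mm wide across the prongs. A rigid stop right behind it, 12 mm higher than the prongs, meets the bar when that is over the seat (1 mm behind its middle). Rack and hook must not press on each other with over 25 N.
- catch (a joint): Spring catch of the stainer's hook: white rollers on brass blades beside the prongs, over the seat. 0 = closed; opens (by some 0.05 rad) as the bar is pressed down past the rollers, back to 0 once it is in its seat. Takes 4 to 12 N of push on the rack, beyond its weight, about 3 mm below the bar's height on the prongs, then gives way.
- sample_cup: Bystander: loose sample cup with red lid, 64 mm across, 72 mm tall; origin at its underside.
- blue_bottle: Bystander: loose white bottle with blue cap, 61 mm across, 130 mm tall; origin at its underside.
- beaker: Bystander: loose empty clear beaker, 72 mm across, 95 mm tall; origin at its underside.

How it is judged:
By the outcome, as a careful person would: the job done as asked, in the order asked, and still so for the second after the job is handed in, with the robot touching nothing.
It also fails if it takes over 48 s, if anything falls off the work surface, if the arm or the gripper's body presses on something with over 40 N, if the wrist force passes 120 N, or if a joint passes its speed limit or range.

## Robot

A 6-joint arm with a two-finger parallel gripper is mounted at the origin on a cart in front of the work surface, level with it; the furniture and walls round the work are solid. World frame = base frame: x ahead of the robot, y to its left, z up, the work surface at z = 0. Lengths are in m, angles in rad, forces in N, time in s.
With the tool pointing down it reaches from about 0.3 to 0.85 m from the base axis. Payload 4.2 kg.
Tool frame: the origin (TCP) lies midway between the tips of the shut fingers; the grasp point (between the pads) lies 19 mm behind it; z points along the fingers, y is the line along which they close (so a half turn about z gives the same grasp; the last joint's range is limited). The gripper opens to 91 mm and grips with 3 to 60 N. Pads are 32 mm wide; open, the fingers measure 118 mm over their backs; the gripper's body (76 mm by 178 mm) begins 60 mm behind the grasp point.
Start: joints at [1.281, 0.32, 1.565, -0, 1.257, -0.02], TCP at [0.153, 0.554, 0.214] pointing down, gripper open.
Joint ranges: [-3.11, 3.11], [-0.84, 2.01], [0.21, 2.61], [-1.34, 4.49], [0.05, 2.63], [-2.56, 2.56]. Speed limits (rad/s): [2.57, 2.57, 3.14, 3.14, 3.14, 3.14].

## Interface

Orientations are given as a rotation vector (axis times angle).
In Python, from workcell import * gives the robot as it stands.
- The arm moves only by the tool creep_tool, called in YAML: its name, and indented under it one key for each argument. Schema: {"type":"object","properties":{"deltas":{"type":"array","items":{"type":"object","properties":{"jaw":{"type":"number"},"dx":{"type":"number"},"dy":{"type":"number"},"dz":{"type":"number"},"rx":{"type":"number"},"ry":{"type":"number"},"rz":{"type":"number"}},"additionalProperties":false,"required":["jaw"]},"minItems":1,"maxItems":10},"only":{"type":"string"},"quiet":{"type":"boolean"},"lines":{"type":"string"}},"required":["deltas"],"additionalProperties":false}. deltas is a list of rows, 1 to 10 of them, each an object with the fields jaw (the opening from 0.0 (shut) to 1.0 (fully open)), dx, dy, dz (the shift in parts of the range, where 1.0 means 500 mm), rx, ry, rz (a rotation vector in fractions of the full range, 1 being 2 rad); a field left out counts as zero (the opening has to be given); each row is the pose to reach, as a shift and turn from the pose commanded when the call began, along the tool's axes at that moment; what a row does not reach only later rows make up. A row lasts 1/10 s, in which the tool goes at most 0.05 m and 0.15 rad, less where a joint would pass 70% of its speed; a pose out of reach is approached as far as the arm can. The fingers move at their own pace and stop on an object; the grip force is fixed at half the most. Time passes only in rows, so rows that do not move let the fingers close. The tool returns the time, the measured TCP pose, the force, the opening and the grip force at its end. only (a regular expression) keeps the lines of the reply that match it, lines (a string "A,B") keeps lines A to B, and quiet returns only ok. A shift or turn number past 1, either way, is cut back to 1. Input that does not fit is refused with a message, and nothing moves.
- get_obs(): the state, without advancing time (a new reading comes with each control period).
- camera(name): name is "scene" or "side" or "wrist"; returns a dict with "pixels" (420x560x3 uint8, red, green, blue), "z_map" (420x560 float32, m along the optical axis (not along the pixel's ray), 0 where there is no reading), "intrinsics" (3x3 intrinsics, pixels), "D" ([k1, k2, p1, p2, k3] as OpenCV has them; the pictures are not rectified), "T" (4x4, takes a point from camera to world coordinates). Camera axes: x right, y up, looking along -z (the intrinsics and any distortion apply to the point x, -y, -z); pixel columns grow to the right and rows downward; lengths in m; the calibration is good to about 2 mm. A picture is of the moment at which its call begins.
- hand_in(): hands the job in; it is judged then, once.
The state is a dict: "time_s": time; "joints": joint angles; "qvel": joint speeds; "effort": joint torques, N m; "ee_pos": TCP position; "tcp_rot": TCP orientation; "force": force on the tool from outside, world axes, zero at the start; "moment": the same for the moment, N m; "opening": opening from 0.0 (shut) to 1.0 (fully open); "grip_force": force on a finger pad.
Only numpy, scipy, OpenCV 4.12 (cv2) and the standard library are available. Lean on these libraries where they do the work, as an engineer would, in place of code of your own. Each camera call takes 0.05 s, during which the arm holds its last target. There are 200 camera calls.

## Working session

There is one attempt and no reset: what is moved stays moved. The work goes in short steps, Python scripts to look and compute and a tool call to move; the robot and the scene stay as the last step left them, time stands still between calls to the robot, and variables do not carry over. Pictures are saved under pics/ and viewed, at most 12 in all, crops included, and the job is handed in when it is done.

```bash
mkdir -p pics; cat > h.py <<'E'
from workcell import *
import numpy as np, cv2
def snap(n,f):
    c=camera(n); cv2.imwrite('pics/'+f+'.png',c['pixels'][:,:,::-1]); np.savez('pics/'+f,**c); return c
def cloud(c):
    z=c['z_map']; h,w=z.shape
    u,v=np.meshgrid(np.arange(w,dtype=float),np.arange(h,dtype=float))
    p=cv2.undistortPoints(np.stack([u.ravel(),v.ravel()],1)[:,None],np.array(c['intrinsics']),np.array(c['D']))[:,0]
    d=z.ravel(); P=np.stack([p[:,0]*d,-p[:,1]*d,-d,np.ones_like(d)],1)@np.array(c['T']).T
    P=P[:,:3].reshape(h,w,3); P[z==0]=np.nan; return P
E
python3 - <<'E'
from h import *
a=snap('scene','s0');b=snap('side','d0')
cv2.imwrite('pics/both.png',cv2.resize(np.hstack([a['pixels'],b['pixels']])[:,:,::-1],(800,300)))
for c in(a,b): print(np.round(c['T'],3))
o=get_obs();print(o)
E
ls
```

```text
[[ 0.527  0.478 -0.703 -0.599]
 [-0.849  0.309 -0.428 -0.612]
 [ 0.012  0.823  0.568  1.038]
 [ 0.     0.     0.     1.   ]]
[[ 0.929  0.18  -0.325  0.072]
 [-0.371  0.443 -0.816 -0.977]
 [-0.003  0.878  0.478  0.732]
 [ 0.     0.     0.     1.   ]]
{'time_s': 0.1, 'joints': array([ 1.28099737e+00,  3.20246578e-01,  1.56555750e+00, -4.81230027e-06,
        1.25741538e+00, -2.00097077e-02]), 'qvel': array([ 0.00100755, -0.00063366, -0.00165923, -0.00047332, -0.00112154,
       -0.00013216]), 'effort': array([ 2.25632146e-03, -4.13336957e+01, -2.32511902e+01,  7.29033002e-02,
        4.21386422e-02, -6.00770591e-05]), 'ee_pos': array([0.15312887, 0.55375946, 0.2131935 ]), 'tcp_rot': array([-4.22464302e-01, -3.11280796e+00,  2.52569234e-03]), 'force': array([ 0.3787283 ,  0.63780666, -0.46377227]), 'moment': array([-0.01735871,  0.00695833, -0.06392874]), 'grip_force': 0.0, 'opening': 1.0023784047707696}
h.py
pics
```

View pics/s0.png

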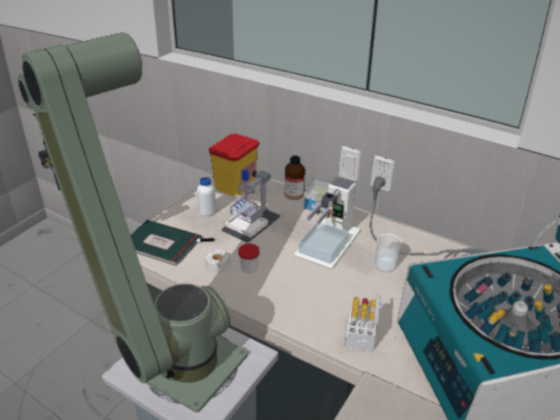

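View pics/d0.png

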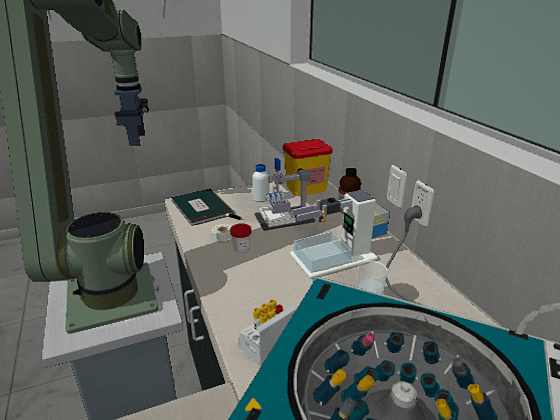

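The scene view has the rack on the drain stand at about (245,200) and the stainer at about (330,220). In the side view they are at (280,190) and (345,225). I'll zoom in on both.

```bash
python3 - <<'E'
from h import *
a=cv2.imread('pics/s0.png')[150:275,200:410];b=cv2.imread('pics/d0.png')[145:285,240:400]
cv2.imwrite('pics/c1.png',cv2.resize(a,(798,475),interpolation=cv2.INTER_CUBIC))
cv2.imwrite('pics/c2.png',cv2.resize(b,(640,560),interpolation=cv2.INTER_CUBIC))
for f in('s0','d0'):
    c=dict(np.load(f'pics/{f}.npz'));P=cloud(c);px=c['pixels'].astype(int)
    m=(px[...,2]>px[...,0]+50)&(px[...,2]>px[...,1]+30)&(P[...,0]>.2)&(P[...,0]<1)
    n,l,s,ce=cv2.connectedComponentsWithStats(m.astype(np.uint8))
    for i in range(1,n):
        if s[i,4]>8: q=P[l==i];print(f,s[i],np.round(np.median(q,0),4),np.round(q.min(0),3),np.round(q.max(0),3))
E
```

```text
s0 [243 170   5  11  52] [0.5277 0.1979 0.206 ] [0.521 0.19  0.186] [0.536 0.208 0.221]
s0 [200 178  10   8  67] [0.5259 0.3615 0.1286] [0.513 0.348 0.116] [0.545 0.381 0.135]
s0 [306 200  10  10  63] [0.7337 0.0775 0.0268] [0.723 0.058 0.002] [0.743 0.093 0.046]
d0 [275 158   5  13  57] [0.5314 0.1945 0.2042] [0.526 0.185 0.184] [0.539 0.207 0.221]
d0 [256 165   9   7  59] [0.5319 0.3549 0.1293] [0.518 0.343 0.117] [0.55  0.376 0.135]
d0 [372 222  16  16 163] [ 0.7912 -0.0127  0.0253] [ 0.763 -0.018  0.003] [ 0.821 -0.006  0.048]
```

View pics/c1.png

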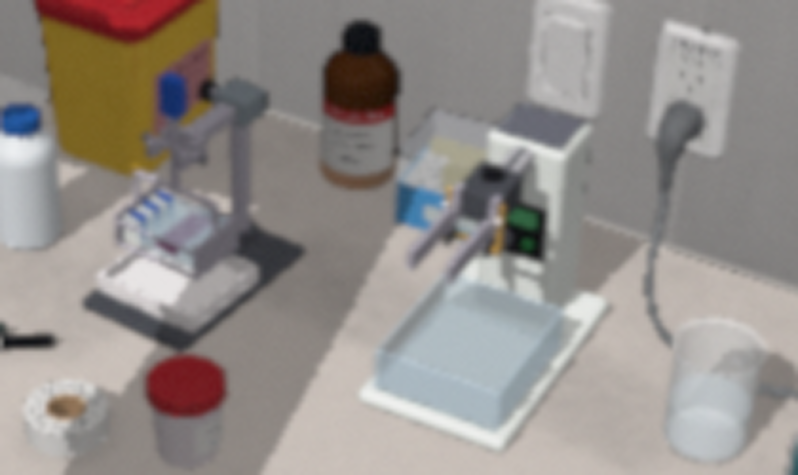

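View pics/c2.png

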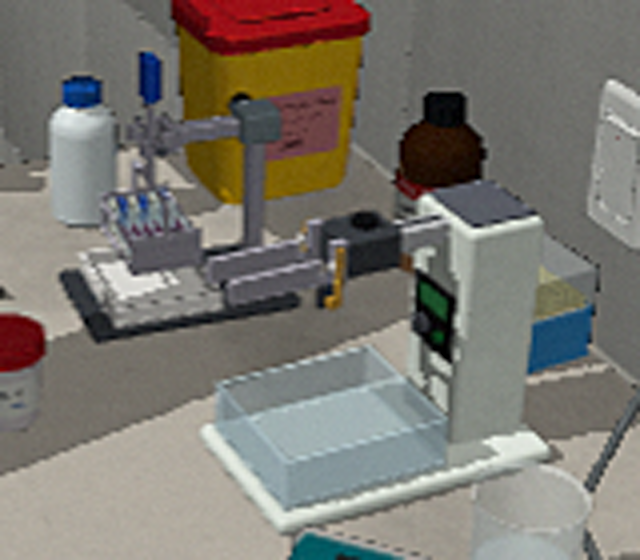

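The crops show the rack with its blue tab at crop-1 (172,95), and the drain arm running back to its column. The stainer prongs have their tips at (415,260) and (450,275), and the dish lies on a white base plate. Next I'll build a top-down map from both depth images to get the yaws.

```bash
python3 - <<'E'
from h import *
Q=[];C=[]
for f in('s0','d0'):
    c=dict(np.load(f'pics/{f}.npz'));P=cloud(c);Q.append(P.reshape(-1,3));C.append(c['pixels'].reshape(-1,3))
Q=np.vstack(Q);C=np.vstack(C);m=np.isfinite(Q[:,0]);Q=Q[m];C=C[m]
np.savez('pics/q',Q=Q,C=C)
S=1400
def draw(zlo,zhi):
    im=np.full((560,400,3),255,np.uint8)  # rows: x from .8 down to .4 ; cols: y .32 -> 
    k=(Q[:,2]>zlo)&(Q[:,2]<zhi)
    q=Q[k];cc=C[k];o=np.argsort(q[:,2])
    for (x,y,z),col in zip(q[o],cc[o]):
        u=int((.32-y)*900);v=int((.9-x)*1000)
        if 0<=u<400 and 0<=v<560: cv2.circle(im,(u,v),2,col[::-1].tolist(),-1)
    return im
cv2.imwrite('pics/top.png',np.hstack([draw(-.01,.03),draw(.1,.24)]))
E
```

```text
(no output)
```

View pics/top.png

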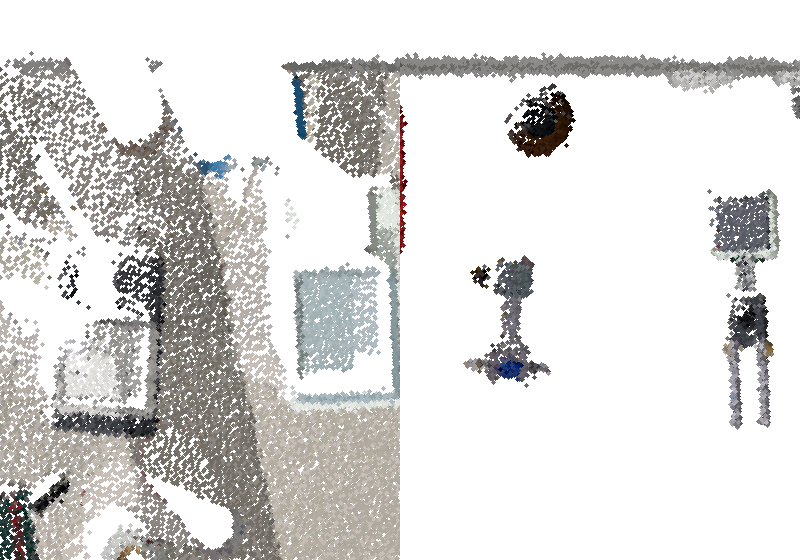

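The map shows the rack crossbar at about (508,368) and the stainer prongs running from (736,425) and (765,425) back to the rollers at row 350. Both yaws are small. I'll fit these numerically.

```bash
python3 - <<'E'
from h import *
d=np.load('pics/q.npz');Q,C=d['Q'],d['C'].astype(int)
def box(x0,x1,y0,y1,z0,z1):
    return Q[(Q[:,0]>x0)&(Q[:,0]<x1)&(Q[:,1]>y0)&(Q[:,1]<y1)&(Q[:,2]>z0)&(Q[:,2]<z1)]
def line(q,n):
    v=cv2.fitLine(q[:,:2].astype(np.float32),cv2.DIST_HUBER,0,.01,.01).ravel();print(n,len(q),'ang',round(float(np.degrees(np.arctan2(v[1],v[0]))),2),'through',v[2:],'x',np.percentile(q[:,0],[1,50,99]).round(4),'y',np.percentile(q[:,1],[1,50,99]).round(4),'z',np.percentile(q[:,2],[1,50,99]).round(4))
    return v
for y0,y1,n in((-.066,-.04,'pL'),(-.1,-.074,'pR')):
    q=box(.46,.545,y0,y1,.155,.19);line(q,n); line(q[q[:,2]>.175],n+'top')
line(box(.55,.61,-.095,-.045,.1,.24),'st arm')
line(box(.61,.66,-.08,-.055,.1,.24),'st arm2')
line(box(.56,.63,.18,.215,.1,.24),'dr arm')
line(box(.51,.555,.14,.25,.14,.165),'bar')
line(box(.51,.555,.14,.25,.105,.118),'spread')
q=box(.64,.72,-.13,-.03,.18,.3);print('coltop',cv2.minAreaRect(q[:,:2].astype(np.float32)),q[:,2].max())
k=(C[:,2]>C[:,0]+35)&(C[:,2]>C[:,1]+20)
q=Q[k];q=q[(abs(q[:,0]-.53)<.03)&(abs(q[:,1]-.198)<.03)&(q[:,2]>.17)];print('tab',len(q),np.percentile(q,[2,50,98],axis=0).round(4),cv2.minAreaRect(q[:,:2].astype(np.float32)))
# base plates
q=box(.44,.56,.1,.3,.003,.02);dk=0
k=(C.max(1)<75)&(Q[:,2]<.02)&(Q[:,2]>-.005)&(Q[:,0]>.45)&(Q[:,0]<.7)&(Q[:,1]>.1)&(Q[:,1]<.3)
print('drain base',cv2.minAreaRect(Q[k][:,:2].astype(np.float32)))
k=(C.min(1)>190)&(Q[:,2]<.03)&(Q[:,2]>.004)&(Q[:,0]>.4)&(Q[:,0]<.75)&(Q[:,1]>-.2)&(Q[:,1]<.02)
print('st base',k.sum(),cv2.minAreaRect(Q[k][:,:2].astype(np.float32)),np.percentile(Q[k],[1,50,99],axis=0).round(4))
o=get_obs()
from scipy.spatial.transform import Rotation as R
print(R.from_rotvec(o['tcp_rot']).as_matrix().round(4),o['ee_pos'])
E
```

```text
pL 240 ang 2.27 through [ 0.50730646 -0.05282518] x [0.4745 0.5066 0.5443] y [-0.0579 -0.0529 -0.0474] z [0.1612 0.1742 0.1823]
pLtop 109 ang 3.23 through [ 0.5069585 -0.0524741] x [0.4748 0.508  0.5422] y [-0.0581 -0.0526 -0.0467] z [0.1757 0.1793 0.1826]
pR 243 ang 2.2 through [ 0.50521743 -0.08520727] x [0.4762 0.5082 0.544 ] y [-0.089  -0.0849 -0.0788] z [0.16   0.1737 0.1828]
pRtop 107 ang 3.03 through [ 0.50755835 -0.08448692] x [0.4763 0.5062 0.5429] y [-0.0889 -0.0845 -0.0784] z [0.1754 0.1792 0.1829]
st arm 580 ang -34.57 through [ 0.56831557 -0.06781751] x [0.5506 0.5689 0.6023] y [-0.0903 -0.0746 -0.0469] z [0.1488 0.1851 0.1985]
st arm2 450 ang -7.14 through [ 0.6416555  -0.06835323] x [0.6115 0.6452 0.6584] y [-0.0794 -0.069  -0.0554] z [0.1004 0.166  0.1908]
dr arm 349 ang -1.67 through [0.6062345  0.19169292] x [0.5626 0.6091 0.6289] y [0.1804 0.1927 0.2124] z [0.1017 0.1535 0.1664]
bar 234 ang -87.34 through [0.536744   0.19459254] x [0.52   0.5358 0.5545] y [0.1698 0.1959 0.2318] z [0.1417 0.1534 0.163 ]
spread 86 ang 86.15 through [0.53351843 0.19940099] x [0.5267 0.5333 0.5393] y [0.1549 0.1981 0.2467] z [0.1056 0.1121 0.1172]
coltop ((0.6731863617897034, -0.06319305300712585), (0.0661035105586052, 0.06653521955013275), 1.5514302253723145) 0.19393050482114582
tab 126 [[0.5236 0.189  0.1856]
 [0.5303 0.1962 0.2058]
 [0.5383 0.2094 0.2209]] ((0.530934751033783, 0.19882933795452118), (0.023511378094553947, 0.016590377315878868), 72.3514633178711)
drain base ((0.5682969093322754, 0.19614702463150024), (0.11691101640462875, 0.2075321227312088), 88.18128967285156)
st base 613 ((0.5988803505897522, -0.06233090162277222), (0.22294069826602936, 0.1343771517276764), 1.7511221170425415) [[ 0.4903 -0.1299  0.0055]
 [ 0.513  -0.1091  0.0139]
 [ 0.7093 -0.0024  0.0191]]
[[-9.638e-01  2.665e-01 -5.000e-04]
 [ 2.665e-01  9.638e-01 -1.600e-03]
 [ 0.000e+00 -1.600e-03 -1.000e+00]] [0.15312887 0.55375946 0.2131935 ]
```

Measured positions:

| Item | Position | Yaw | Check |
|---|---|---|---|
| Tab | (0.532, 0.199), z 0.185 to 0.220 | about -2.3° | 0.182 to 0.218 expected |
| Stainer prong centreline | y ≈ -0.0687 at x = 0.507, tops at 0.179 | about +2.1° | 0.179 expected |
| Stainer prong tips | x ≈ 0.4745 | – | puts the seat near x ≈ 0.544 |

I'll move above the rack now.

```bash
cat >> h.py <<'E'
from scipy.spatial.transform import Rotation as R
def go(x,y,z,yaw):
    "delta in tool axes to reach TCP x,y,z pointing down, tool y along world heading yaw (deg)"
    o=get_obs();A=R.from_rotvec(o['tcp_rot']);a=np.radians(yaw)
    B=R.from_matrix(np.array([[-np.sin(a),np.cos(a),0],[np.cos(a),np.sin(a),0],[0,0,-1]]).T.T)
    print('d',A.inv().apply(np.array([x,y,z])-o['ee_pos']).round(4),'rv',(A.inv()*B).as_rotvec().round(4),'t',o['time_s'],'F',o['force'].round(2),'p',o['ee_pos'].round(4))
E
python3 -c "
from h import *
go(.532,.199,.275,-2.3)
c=dict(np.load('pics/s0.npz'));Q=cloud(c).reshape(-1,3);q=Q[(Q[:,1]>.25)&(Q[:,1]<.5)&(Q[:,0]>.3)&(Q[:,0]<.8)&(Q[:,2]>.14)]
print(q.min(0),q.max(0))"
```

```text
d [-0.4597 -0.241  -0.0614] rv [-1.4000e-03  1.1000e-03  1.3412e+00] t 0.1 F [ 0.38  0.64 -0.46] p [0.1531 0.5538 0.2132]
[0.6356651  0.31585173 0.14000834] [0.79993265 0.45058288 0.18243389]
```

The manual's scale: shifts go in shares of 500 mm and turns go in shares of 2 rad. Converting my numbers, -0.46 m / 0.5 = -0.92, -0.414 m / 0.5 = -0.828, 1.341 rad / 2 = 0.6705.

creep_tool:
  deltas:
    - {"jaw": 1, "dx": -0.092, "dy": -0.048, "dz": -0.06, "rz": 0.065}
    - {"jaw": 1, "dx": -0.184, "dy": -0.096, "dz": -0.12, "rz": 0.135}
    - {"jaw": 1, "dx": -0.276, "dy": -0.144, "dz": -0.122, "rz": 0.2}
    - {"jaw": 1, "dx": -0.368, "dy": -0.192, "dz": -0.122, "rz": 0.27}
    - {"jaw": 1, "dx": -0.46, "dy": -0.24, "dz": -0.122, "rz": 0.335}
    - {"jaw": 1, "dx": -0.552, "dy": -0.29, "dz": -0.122, "rz": 0.4}
    - {"jaw": 1, "dx": -0.644, "dy": -0.338, "dz": -0.122, "rz": 0.47}
    - {"jaw": 1, "dx": -0.736, "dy": -0.386, "dz": -0.122, "rz": 0.535}
    - {"jaw": 1, "dx": -0.828, "dy": -0.434, "dz": -0.122, "rz": 0.605}
    - {"jaw": 1, "dx": -0.92, "dy": -0.482, "dz": -0.122, "rz": 0.6705}

```text
time_s: 1.1
ee_pos: [0.509, 0.2204, 0.2747]
tcp_rot: [-2.271, -2.17, 0.0]
force: [0.4, 1.2, 0.2]
opening: 1.002
grip_force: 0.0
```

creep_tool:
  deltas:
    - {"jaw": 1}
    - {"jaw": 1}

```text
time_s: 1.3
ee_pos: [0.5081, 0.2213, 0.2742]
tcp_rot: [-2.266, -2.174, 0.002]
force: [0.5, 1.1, -0.2]
opening: 1.001
grip_force: 0.0
```

```bash
python3 -c "
from h import *
go(.532,.199,.275,-2.3)
c=snap('wrist','w1');P=cloud(c);px=c['pixels'].astype(int);np.set_printoptions(precision=4)
m=(px[...,2]>px[...,0]+35)&(px[...,2]>px[...,1]+20)&(P[...,2]>.17)&(abs(P[...,0]-.53)<.04)&(abs(P[...,1]-.2)<.04)
q=P[m];print(m.sum(),np.percentile(q,[2,50,98],axis=0));q=q[q[:,2]>.212];print(np.percentile(q,[2,50,98],axis=0),cv2.minAreaRect(q[:,:2].astype(np.float32)))
"
```

```text
d [-0.0213  0.0248 -0.0009] rv [-0.0019  0.0001 -0.0015] t 1.3 F [ 0.47  1.05 -0.18] p [0.5081 0.2213 0.2742]
565 [[0.5282 0.1947 0.1861]
 [0.5344 0.2077 0.2167]
 [0.5414 0.2135 0.2186]]
[[0.5284 0.1945 0.2128]
 [0.5347 0.2047 0.2172]
 [0.5414 0.2132 0.2187]] ((0.5351361036300659, 0.20377977192401886), (0.019379859790205956, 0.013584052212536335), 85.42272186279297)
```

View pics/w1.png

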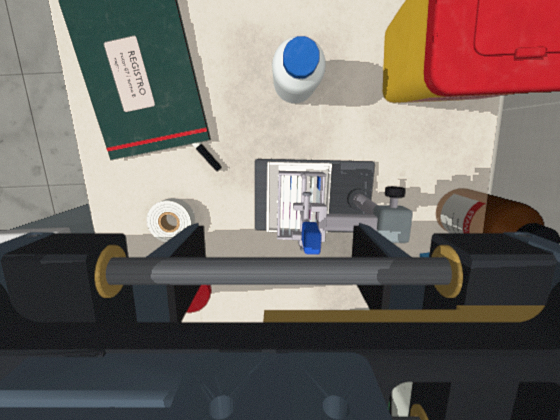

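The wrist view shows the blue tab top at (312,225). Its cloud measures 19.4 x 13.6 mm, which matches the tab, centred at (0.535, 0.204) with yaw about -4°. I'll use (0.534, 0.202), go over it, and check the centring against the finger midline.

```bash
python3 -c "
from h import *
go(.534,.202,.183,-3.5)"
```

```text
d [-0.0191  0.0275  0.0914] rv [-0.0017 -0.0001  0.0213] t 1.35 F [-0.36  1.21 -0.47] p [0.5074 0.2222 0.2744]
```

To row units: 0.045 m / 0.5 = 0.09, 0.0275 m / 0.5 = 0.055, 0.021 rad / 2 = 0.0105.

creep_tool:
  deltas:
    - {"jaw": 1, "dx": -0.02, "dy": 0.028, "rz": 0.005}
    - {"jaw": 1, "dx": -0.038, "dy": 0.055, "rz": 0.0105}
    - {"jaw": 1, "dx": -0.038, "dy": 0.055, "dz": 0.04, "rz": 0.0105}
    - {"jaw": 1, "dx": -0.038, "dy": 0.055, "dz": 0.09, "rz": 0.0105}
    - {"jaw": 1, "dx": -0.038, "dy": 0.055, "dz": 0.09, "rz": 0.0105}
    - {"jaw": 1, "dx": -0.038, "dy": 0.055, "dz": 0.09, "rz": 0.0105}

```text
time_s: 1.95
ee_pos: [0.535, 0.2022, 0.2302]
tcp_rot: [-2.288, -2.153, 0.0]
force: [-0.4, 0.1, 0.7]
opening: 0.999
grip_force: 0.0
```

```bash
python3 -c "
from h import *
go(.534,.202,.183,-3.5)
c=snap('wrist','w2');P=cloud(c);px=c['pixels'].astype(int);np.set_printoptions(precision=4)
m=(px[...,2]>px[...,0]+35)&(px[...,2]>px[...,1]+20)&(P[...,2]>.17)&(abs(P[...,0]-.53)<.04)&(abs(P[...,1]-.2)<.04)
v,u=np.where(m&(P[...,2]>.214));print(u.min(),u.max(),v.min(),v.max(),c['intrinsics'][0],c['D'])
q=P[m];q=q[q[:,2]>.212];print(np.percentile(q,[2,50,98],axis=0),cv2.minAreaRect(q[:,:2].astype(np.float32)))
A=R.from_rotvec(get_obs()['tcp_rot']);r=cv2.minAreaRect(q[:,:2].astype(np.float32))
print('cam in tool',A.inv().apply(c['T'][:3,3]-get_obs()['ee_pos']),'tab in tool',A.inv().apply(np.array([*r[0],.218])-get_obs()['ee_pos']))
"
```

```text
d [-0.0002 -0.0009  0.0472] rv [-0.0002  0.0001  0.0005] t 1.95 F [-0.38  0.12  0.74] p [0.535  0.2022 0.2302]
270 289 226 253 [290.7692   0.     278.253 ] [-0.0009  0.      0.      0.      0.    ]
[[0.5291 0.1951 0.213 ]
 [0.5354 0.2049 0.2172]
 [0.5418 0.2134 0.2186]] ((0.5354561805725098, 0.2041134536266327), (0.019087664783000946, 0.012859344482421875), 86.23619079589844)
cam in tool [ 0.0666 -0.0006 -0.1695] tab in tool [ 1.7437e-03 -6.9069e-05  1.3024e-02]
```

View pics/w2.png

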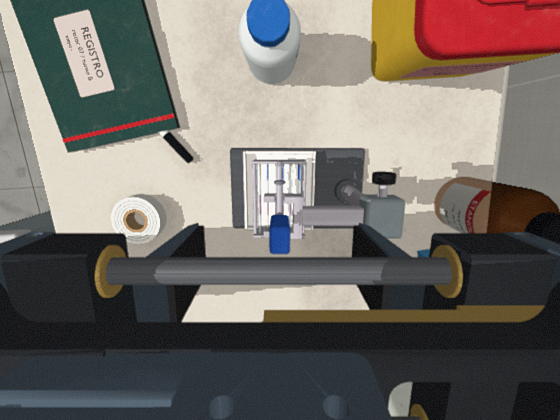

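The tab centre is at column 279.5 and the finger midline at about 279 (204 to 354), so it is centred. I'll descend and then close.

To row units: 0.047 m / 0.5 = 0.094, 0.001 m / 0.5 = 0.002.

creep_tool:
  deltas:
    - {"jaw": 1, "dx": 0.002, "dz": 0.05}
    - {"jaw": 1, "dx": 0.002, "dz": 0.094}
    - {"jaw": 1, "dx": 0.002, "dz": 0.094}
    - {"jaw": 1, "dx": 0.002, "dz": 0.094}
    - {"jaw": 0.3, "dx": 0.002, "dz": 0.094}
    - {"jaw": 0.3, "dx": 0.002, "dz": 0.094}
    - {"jaw": 0.3, "dx": 0.002, "dz": 0.094}
    - {"jaw": 0.3, "dx": 0.002, "dz": 0.094}

```text
time_s: 2.8
ee_pos: [0.5349, 0.2031, 0.1835]
tcp_rot: [2.288, 2.152, 0.001]
force: [0.4, 0.6, 0.3]
opening: 0.678
grip_force: 0.0
```

creep_tool:
  deltas:
    - {"jaw": 0.05}
    - {"jaw": 0.05}
    - {"jaw": 0.05}
    - {"jaw": 0.05}
    - {"jaw": 0.05}

```text
time_s: 3.3
ee_pos: [0.5347, 0.2031, 0.1829]
tcp_rot: [-2.288, -2.153, -0.0]
force: [0.4, -0.2, 0.1]
opening: 0.243
grip_force: 0.0
```

creep_tool:
  deltas:
    - {"jaw": 0}
    - {"jaw": 0}
    - {"jaw": 0}
    - {"jaw": 0}

```text
time_s: 3.7
ee_pos: [0.5349, 0.2031, 0.183]
tcp_rot: [2.288, 2.153, 0.001]
force: [0.1, -0.3, -0.0]
opening: 0.147
grip_force: 30.0
```

Gripped: the opening is 13.4 mm, the grip force 30 N, and there is no side load. I'll lift 18 mm.

To row units: -0.018 m / 0.5 = -0.036, -0.015 m / 0.5 = -0.03.

creep_tool:
  deltas:
    - {"jaw": 0, "dz": -0.006}
    - {"jaw": 0, "dz": -0.012}
    - {"jaw": 0, "dz": -0.018}
    - {"jaw": 0, "dz": -0.024}
    - {"jaw": 0, "dz": -0.03}
    - {"jaw": 0, "dz": -0.036}
    - {"jaw": 0, "dz": -0.036}
    - {"jaw": 0, "dz": -0.036}
    - {"jaw": 0, "dz": -0.036}

```text
time_s: 4.6
ee_pos: [0.5346, 0.203, 0.2008]
tcp_rot: [-2.288, -2.153, 0.0]
force: [-0.3, 0.5, -4.0]
opening: 0.158
grip_force: 30.0
```

creep_tool:
  deltas:
    - {"jaw": 0, "dy": -0.02}
    - {"jaw": 0, "dy": -0.04}
    - {"jaw": 0, "dy": -0.06}
    - {"jaw": 0, "dy": -0.08}
    - {"jaw": 0, "dy": -0.1}
    - {"jaw": 0, "dy": -0.12}
    - {"jaw": 0, "dy": -0.13}
    - {"jaw": 0, "dy": -0.13}
    - {"jaw": 0, "dy": -0.13}

```text
time_s: 5.5
ee_pos: [0.4702, 0.2071, 0.2011]
tcp_rot: [2.288, 2.153, 0.001]
force: [0.1, 0.0, -3.1]
opening: 0.152
grip_force: 30.0
```

```bash
python3 -c "
from h import *
print(get_obs()['force'],get_obs()['moment']);snap('side','d2')
im=cv2.imread('pics/d2.png')[130:285,220:400];cv2.imwrite('pics/d2c.png',cv2.resize(im,(697,600),interpolation=cv2.INTER_CUBIC))"
```

```text
[ 0.05574882  0.04102106 -3.11001161] [-0.15056623  0.00227132  0.03494038]
```

View pics/d2c.png

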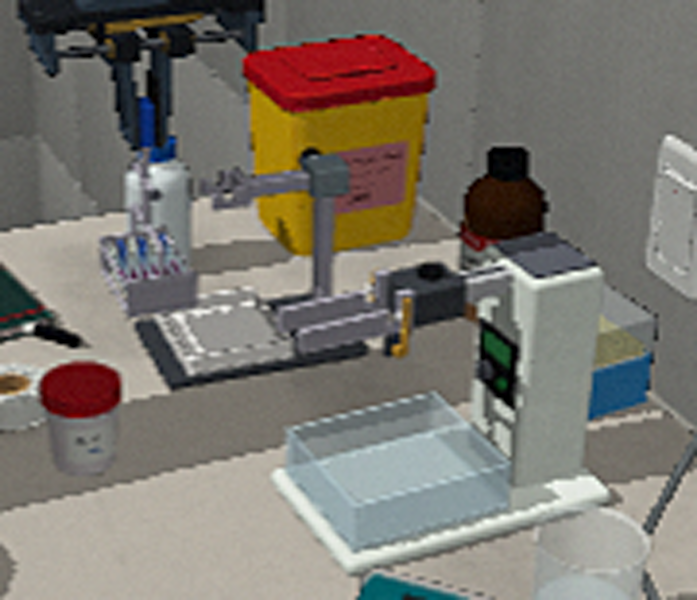

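The rack is clear of the drain hook and hangs upright in the grip, at about (145,220) in the crop. The tool feels about 3.3 N, which fits its weight. I'll raise it and move it to a point in front of the stainer prongs.

To row units: -0.1 m / 0.5 = -0.2, -0.095 m / 0.5 = -0.19.

creep_tool:
  deltas:
    - {"jaw": 0, "dz": -0.02}
    - {"jaw": 0, "dz": -0.06}
    - {"jaw": 0, "dz": -0.1}
    - {"jaw": 0, "dz": -0.14}
    - {"jaw": 0, "dz": -0.17}
    - {"jaw": 0, "dz": -0.19}
    - {"jaw": 0, "dz": -0.2}
    - {"jaw": 0, "dz": -0.2}

```text
time_s: 6.35
ee_pos: [0.4702, 0.207, 0.3014]
tcp_rot: [2.288, 2.152, 0.002]
force: [0.4, 0.5, -2.4]
opening: 0.151
grip_force: 30.0
```

```bash
python3 -c "
from h import *
go(.43,-.0717,.30,2.2)"
```

```text
d [-0.2807 -0.0231  0.0013] rv [ 0.0009 -0.0004 -0.0995] t 6.35 F [ 0.45  0.53 -2.41] p [0.4702 0.207  0.3014]
```

To row units: -0.281 m / 0.5 = -0.562, -0.276 m / 0.5 = -0.552, -0.0995 rad / 2 = -0.0498.

creep_tool:
  deltas:
    - {"jaw": 0, "dx": -0.03, "dy": -0.004, "rz": -0.005}
    - {"jaw": 0, "dx": -0.09, "dy": -0.008, "rz": -0.01}
    - {"jaw": 0, "dx": -0.16, "dy": -0.014, "rz": -0.015}
    - {"jaw": 0, "dx": -0.24, "dy": -0.02, "rz": -0.02}
    - {"jaw": 0, "dx": -0.32, "dy": -0.026, "rz": -0.025}
    - {"jaw": 0, "dx": -0.4, "dy": -0.032, "rz": -0.0325}
    - {"jaw": 0, "dx": -0.47, "dy": -0.038, "rz": -0.04}
    - {"jaw": 0, "dx": -0.524, "dy": -0.044, "rz": -0.045}
    - {"jaw": 0, "dx": -0.552, "dy": -0.046, "dz": 0.002, "rz": -0.0498}
    - {"jaw": 0, "dx": -0.562, "dy": -0.046, "dz": 0.002, "rz": -0.0498}

```text
time_s: 7.35
ee_pos: [0.429, -0.0733, 0.2991]
tcp_rot: [-2.18, -2.26, 0.002]
force: [0.2, 0.4, -2.8]
opening: 0.151
grip_force: 30.0
```

creep_tool:
  deltas:
    - {"jaw": 0}
    - {"jaw": 0}

```text
time_s: 7.55
ee_pos: [0.4298, -0.0714, 0.2996]
tcp_rot: [-2.177, -2.263, -0.0]
force: [0.7, 0.6, -2.3]
opening: 0.151
grip_force: 30.0
```

```bash
python3 -c "
from h import *
go(.43,-.0717,.221,2.2)
snap('scene','s3');snap('wrist','w3');c=dict(np.load('pics/w3.npz'));P=cloud(c);Q=P.reshape(-1,3)
for y0,y1 in((-.066,-.04),(-.1,-.074)):
    q=Q[(Q[:,0]>.45)&(Q[:,0]<.545)&(Q[:,1]>y0)&(Q[:,1]<y1)&(Q[:,2]>.172)&(Q[:,2]<.19)]
    if len(q)>9: print(len(q),np.percentile(q,[1,50,99],axis=0).round(4),cv2.fitLine(q[:,:2].astype(np.float32),cv2.DIST_HUBER,0,.01,.01).ravel())
"
```

```text
d [-0.0004  0.0002  0.0786] rv [-0.0005 -0.0009  0.0004] t 7.55 F [ 0.69  0.57 -2.33] p [ 0.4298 -0.0714  0.2996]
486 [[ 0.4503 -0.0621  0.1743]
 [ 0.5057 -0.0496  0.1783]
 [ 0.5409 -0.0419  0.1885]] [ 0.999314    0.03703312  0.5040401  -0.04980274]
455 [[ 0.4516 -0.0855  0.1736]
 [ 0.5093 -0.081   0.1784]
 [ 0.5425 -0.0776  0.1872]] [ 0.9994991   0.03164777  0.51630425 -0.08059837]
```

View pics/w3.png

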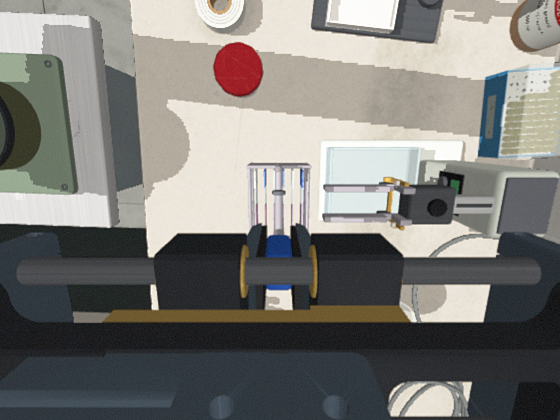

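The wrist view shows both prongs at rows 188 and 217, with tips at about column 323 and rollers at about 390. The rack is clear in front of them. Both camera sets agree that the rack needs a shift of about +3 mm in y to centre on the prongs. I'll shift and descend to 6 mm above prong height.

To row units: 0.0786 m / 0.5 = 0.1572, 0.003 m / 0.5 = 0.006.

creep_tool:
  deltas:
    - {"jaw": 0, "dx": 0.006, "dz": 0.02}
    - {"jaw": 0, "dx": 0.006, "dz": 0.05}
    - {"jaw": 0, "dx": 0.006, "dz": 0.08}
    - {"jaw": 0, "dx": 0.006, "dz": 0.11}
    - {"jaw": 0, "dx": 0.006, "dz": 0.136}
    - {"jaw": 0, "dx": 0.006, "dz": 0.152}
    - {"jaw": 0, "dx": 0.006, "dz": 0.1572}
    - {"jaw": 0, "dx": 0.006, "dz": 0.1572}
    - {"jaw": 0, "dx": 0.006, "dz": 0.1572}

```text
time_s: 8.55
ee_pos: [0.4301, -0.0691, 0.2218]
tcp_rot: [2.177, 2.263, 0.001]
force: [0.1, 0.1, -2.1]
opening: 0.152
grip_force: 30.0
```

```bash
python3 -c "
from h import *
go(.508,-.0685+.078*.036,.221,2.0)
np.set_printoptions(precision=4,suppress=True)
c=snap('wrist','w4');P=cloud(c);Q=P.reshape(-1,3)
for y0,y1 in((-.066,-.04),(-.1,-.074)):
    q=Q[(Q[:,0]>.465)&(Q[:,0]<.545)&(Q[:,1]>y0)&(Q[:,1]<y1)&(Q[:,2]>.176)&(Q[:,2]<.182)]
    if len(q)>9: print(len(q),np.percentile(q,[1,50,99],axis=0).round(4))
s=snap('side','d4');im=cv2.imread('pics/d4.png')[150:270,230:390];cv2.imwrite('pics/d4c.png',cv2.resize(im,(800,600),interpolation=cv2.INTER_CUBIC))"
```

```text
d [0.0003 0.078  0.0009] rv [0.0012 0.0001 0.0037] t 8.55 F [ 0.05  0.14 -2.14] p [ 0.4301 -0.0691  0.2218]
705 [[ 0.4763 -0.0533  0.1763]
 [ 0.5087 -0.0494  0.1786]
 [ 0.541  -0.0458  0.1801]]
207 [[ 0.5204 -0.0832  0.176 ]
 [ 0.5324 -0.0798  0.1786]
 [ 0.5424 -0.0774  0.1803]]
```

View pics/d4c.png

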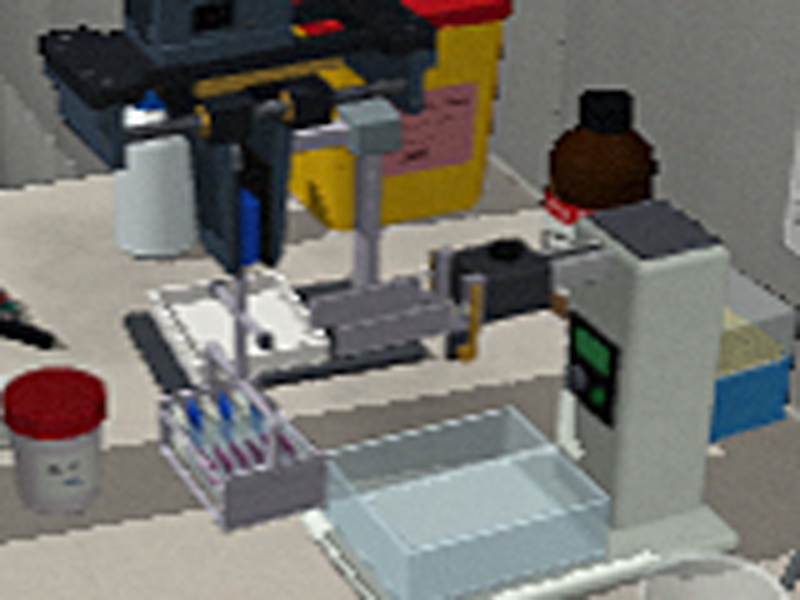

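The side crop shows the bar (around (240,310)) in front of the prong tips (315,310), with the basket clear of the dish. I'll move in over the prongs.

To row units: 0.076 m / 0.5 = 0.152, 0.068 m / 0.5 = 0.136, 0.003 rad / 2 = 0.0015.

creep_tool:
  deltas:
    - {"jaw": 0, "dy": 0.016, "rz": 0.0015}
    - {"jaw": 0, "dy": 0.036, "rz": 0.0015}
    - {"jaw": 0, "dy": 0.056, "rz": 0.0015}
    - {"jaw": 0, "dy": 0.076, "rz": 0.0015}
    - {"jaw": 0, "dy": 0.096, "rz": 0.0015}
    - {"jaw": 0, "dy": 0.116, "rz": 0.0015}
    - {"jaw": 0, "dy": 0.136, "rz": 0.0015}
    - {"jaw": 0, "dy": 0.152, "rz": 0.0015}
    - {"jaw": 0, "dy": 0.152, "rz": 0.0015}
    - {"jaw": 0, "dy": 0.152, "rz": 0.0015}

```text
time_s: 9.65
ee_pos: [0.5054, -0.0661, 0.2211]
tcp_rot: [-2.181, -2.26, 0.001]
force: [-0.1, 0.3, -3.9]
opening: 0.152
grip_force: 30.0
```

creep_tool:
  deltas:
    - {"jaw": 0, "dz": 0.004}
    - {"jaw": 0, "dz": 0.008}
    - {"jaw": 0, "dz": 0.01}
    - {"jaw": 0, "dz": 0.01}
    - {"jaw": 0, "dz": 0.01}

```text
time_s: 10.15
ee_pos: [0.5055, -0.0662, 0.2164]
tcp_rot: [2.182, 2.26, 0.0]
force: [0.8, 0.5, -2.8]
opening: 0.148
grip_force: 30.0
```

To row units: 0.001 m / 0.5 = 0.002, 0.0005 m / 0.5 = 0.001.

creep_tool:
  deltas:
    - {"jaw": 0, "dz": 0.001}
    - {"jaw": 0, "dz": 0.002}
    - {"jaw": 0, "dz": 0.002}

```text
time_s: 10.45
ee_pos: [0.5055, -0.0662, 0.2152]
tcp_rot: [-2.182, -2.26, 0.0]
force: [0.2, 0.2, -2.9]
opening: 0.152
grip_force: 30.0
```

creep_tool:
  deltas:
    - {"jaw": 0, "dz": 0.001}
    - {"jaw": 0, "dz": 0.001}
    - {"jaw": 0, "dz": 0.001}

```text
time_s: 10.75
ee_pos: [0.5056, -0.0662, 0.215]
tcp_rot: [2.182, 2.26, 0.0]
force: [0.1, 0.6, -0.7]
opening: 0.152
grip_force: 30.0
```

creep_tool:
  deltas:
    - {"jaw": 0, "dz": 0.001}
    - {"jaw": 0, "dz": 0.001}
    - {"jaw": 0, "dz": 0.001}

```text
time_s: 11.05
ee_pos: [0.5057, -0.0662, 0.2149]
tcp_rot: [2.181, 2.26, 0.001]
force: [-1.0, 0.4, 4.5]
opening: 0.15
grip_force: 30.0
```

The bar touched the prongs at TCP z = 0.215, exactly as predicted. I'll ease off to a light load and slide back.

To row units: 0.02 m / 0.5 = 0.04, 0.018 m / 0.5 = 0.036.

creep_tool:
  deltas:
    - {"jaw": 0, "dz": -0.0008}
    - {"jaw": 0, "dy": 0.006, "dz": -0.0008}
    - {"jaw": 0, "dy": 0.012, "dz": -0.0008}
    - {"jaw": 0, "dy": 0.018, "dz": -0.0008}
    - {"jaw": 0, "dy": 0.024, "dz": -0.0008}
    - {"jaw": 0, "dy": 0.03, "dz": -0.0008}
    - {"jaw": 0, "dy": 0.036, "dz": -0.0008}
    - {"jaw": 0, "dy": 0.04, "dz": -0.0008}
    - {"jaw": 0, "dy": 0.04, "dz": -0.0008}

```text
time_s: 11.95
ee_pos: [0.5247, -0.0656, 0.2148]
tcp_rot: [-2.18, -2.259, 0.003]
force: [-4.2, -0.5, 5.2]
opening: 0.15
grip_force: 30.0
```

creep_tool:
  deltas:
    - {"jaw": 0, "dy": 0.002}
    - {"jaw": 0, "dy": 0.004}
    - {"jaw": 0, "dy": 0.006}
    - {"jaw": 0, "dy": 0.008}
    - {"jaw": 0, "dy": 0.01}
    - {"jaw": 0, "dy": 0.012}
    - {"jaw": 0, "dy": 0.012}

```text
time_s: 12.65
ee_pos: [0.5309, -0.0653, 0.2148]
tcp_rot: [-2.181, -2.26, 0.002]
force: [-4.5, -0.3, 5.1]
opening: 0.149
grip_force: 30.0
```

To row units: 0.004 m / 0.5 = 0.008, 0.003 m / 0.5 = 0.006.

creep_tool:
  deltas:
    - {"jaw": 0, "dz": -0.0008}
    - {"jaw": 0, "dy": 0.002, "dz": -0.0008}
    - {"jaw": 0, "dy": 0.004, "dz": -0.0008}
    - {"jaw": 0, "dy": 0.006, "dz": -0.0008}
    - {"jaw": 0, "dy": 0.008, "dz": -0.0008}
    - {"jaw": 0, "dy": 0.008, "dz": -0.0008}

```text
time_s: 13.25
ee_pos: [0.5361, -0.0651, 0.215]
tcp_rot: [2.181, 2.26, 0.001]
force: [-1.2, -0.0, 0.4]
opening: 0.152
grip_force: 30.0
```

creep_tool:
  deltas:
    - {"jaw": 0, "dy": 0.001}
    - {"jaw": 0, "dy": 0.002}
    - {"jaw": 0, "dy": 0.003}
    - {"jaw": 0, "dy": 0.004}
    - {"jaw": 0, "dy": 0.004}

```text
time_s: 13.75
ee_pos: [0.5379, -0.0649, 0.215]
tcp_rot: [2.181, 2.26, 0.001]
force: [-0.8, 0.0, -0.6]
opening: 0.154
grip_force: 30.0
```

To row units: 0.002 m / 0.5 = 0.004, 0.0015 m / 0.5 = 0.003.

creep_tool:
  deltas:
    - {"jaw": 0, "dy": 0.001}
    - {"jaw": 0, "dy": 0.002}
    - {"jaw": 0, "dy": 0.003}
    - {"jaw": 0, "dy": 0.004}
    - {"jaw": 0, "dy": 0.004}

```text
time_s: 14.25
ee_pos: [0.5398, -0.0649, 0.2151]
tcp_rot: [2.182, 2.26, 0.001]
force: [-1.1, -0.7, -1.8]
opening: 0.153
grip_force: 30.0
```

creep_tool:
  deltas:
    - {"jaw": 0, "dy": 0.001}
    - {"jaw": 0, "dy": 0.002}
    - {"jaw": 0, "dy": 0.003}
    - {"jaw": 0, "dy": 0.003}

```text
time_s: 14.65
ee_pos: [0.5413, -0.0649, 0.2151]
tcp_rot: [2.182, 2.26, 0.0]
force: [-0.4, -0.3, -1.8]
opening: 0.151
grip_force: 30.0
```

To row units: 0.001 m / 0.5 = 0.002, 0.0005 m / 0.5 = 0.001.

creep_tool:
  deltas:
    - {"jaw": 0, "dy": 0.001}
    - {"jaw": 0, "dy": 0.002}
    - {"jaw": 0, "dy": 0.002}

```text
time_s: 14.95
ee_pos: [0.5422, -0.0648, 0.2151]
tcp_rot: [2.182, 2.261, 0.0]
force: [-0.4, -0.0, -3.2]
opening: 0.148
grip_force: 30.0
```

To row units: 0.001 m / 0.5 = 0.002, 0.0005 m / 0.5 = 0.001.

creep_tool:
  deltas:
    - {"jaw": 0, "dy": 0.001, "dz": 0.0004}
    - {"jaw": 0, "dy": 0.002, "dz": 0.0004}
    - {"jaw": 0, "dy": 0.002, "dz": 0.0004}

```text
time_s: 15.25
ee_pos: [0.5432, -0.0648, 0.215]
tcp_rot: [2.181, 2.26, 0.0]
force: [-0.8, -0.7, -1.3]
opening: 0.152
grip_force: 30.0
```

creep_tool:
  deltas:
    - {"jaw": 0, "dy": 0.001}
    - {"jaw": 0, "dy": 0.002}
    - {"jaw": 0, "dy": 0.002}

```text
time_s: 15.55
ee_pos: [0.5442, -0.0648, 0.2148]
tcp_rot: [2.182, 2.261, 0.0]
force: [-0.7, 1.1, -2.4]
opening: 0.155
grip_force: 30.0
```

To row units: 0.001 m / 0.5 = 0.002, 0.0005 m / 0.5 = 0.001.

creep_tool:
  deltas:
    - {"jaw": 0, "dy": 0.001}
    - {"jaw": 0, "dy": 0.002}
    - {"jaw": 0, "dy": 0.002}

```text
time_s: 15.85
ee_pos: [0.5452, -0.0647, 0.2149]
tcp_rot: [-2.182, -2.26, -0.0]
force: [-0.3, -0.2, -2.8]
opening: 0.154
grip_force: 30.0
```

To row units: 0.001 m / 0.5 = 0.002, 0.0005 m / 0.5 = 0.001.

creep_tool:
  deltas:
    - {"jaw": 0, "dy": 0.001}
    - {"jaw": 0, "dy": 0.002}
    - {"jaw": 0, "dy": 0.002}

```text
time_s: 16.15
ee_pos: [0.5462, -0.0647, 0.215]
tcp_rot: [2.182, 2.26, 0.0]
force: [-0.1, 0.3, -2.2]
opening: 0.154
grip_force: 30.0
```

To row units: 0.0005 m / 0.5 = 0.001.

creep_tool:
  deltas:
    - {"jaw": 0, "dy": 0.001}
    - {"jaw": 0, "dy": 0.001}
    - {"jaw": 0, "dy": 0.001}

```text
time_s: 16.45
ee_pos: [0.5466, -0.0647, 0.2149]
tcp_rot: [-2.182, -2.26, -0.0]
force: [-0.1, -0.1, -2.1]
opening: 0.15
grip_force: 30.0
```

To row units: 0.0005 m / 0.5 = 0.001.

creep_tool:
  deltas:
    - {"jaw": 0, "dy": 0.001}
    - {"jaw": 0, "dy": 0.001}
    - {"jaw": 0, "dy": 0.001}

```text
time_s: 16.75
ee_pos: [0.5471, -0.0647, 0.2149]
tcp_rot: [-2.182, -2.261, -0.0]
force: [-0.0, 0.8, -2.7]
opening: 0.15
grip_force: 30.0
```

To row units: 0.001 m / 0.5 = 0.002, 0.0005 m / 0.5 = 0.001.

creep_tool:
  deltas:
    - {"jaw": 0, "dy": 0.001}
    - {"jaw": 0, "dy": 0.002}
    - {"jaw": 0, "dy": 0.002}

```text
time_s: 17.05
ee_pos: [0.548, -0.0646, 0.2149]
tcp_rot: [-2.181, -2.26, 0.0]
force: [0.5, -0.5, -3.1]
opening: 0.149
grip_force: 30.0
```

To row units: 0.001 m / 0.5 = 0.002, 0.0005 m / 0.5 = 0.001.

creep_tool:
  deltas:
    - {"jaw": 0, "dy": 0.001}
    - {"jaw": 0, "dy": 0.002}
    - {"jaw": 0, "dy": 0.002}

```text
time_s: 17.35
ee_pos: [0.5483, -0.0646, 0.2148]
tcp_rot: [-2.181, -2.26, 0.002]
force: [-3.5, -0.5, -1.5]
opening: 0.152
grip_force: 30.0
```

To row units: 0.0008 m / 0.5 = 0.0016, 0.0005 m / 0.5 = 0.001.

creep_tool:
  deltas:
    - {"jaw": 0, "dy": 0.001}
    - {"jaw": 0, "dy": 0.0016}
    - {"jaw": 0, "dy": 0.0016}

```text
time_s: 17.65
ee_pos: [0.5485, -0.0646, 0.2148]
tcp_rot: [-2.18, -2.259, 0.004]
force: [-5.2, -0.2, -1.5]
opening: 0.152
grip_force: 30.0
```

The stop is met at x ≈ 0.548: force in x rose to -5 N and the advance stalled. I'll ease back about 2 mm to mid-slot and press down.

To row units: -0.002 m / 0.5 = -0.004, 0.0015 m / 0.5 = 0.003.

creep_tool:
  deltas:
    - {"jaw": 0, "dy": -0.002}
    - {"jaw": 0, "dy": -0.004}
    - {"jaw": 0, "dy": -0.004}
    - {"jaw": 0, "dy": -0.004, "dz": 0.001}
    - {"jaw": 0, "dy": -0.004, "dz": 0.002}
    - {"jaw": 0, "dy": -0.004, "dz": 0.003}
    - {"jaw": 0, "dy": -0.004, "dz": 0.003}

```text
time_s: 18.35
ee_pos: [0.5481, -0.0646, 0.2138]
tcp_rot: [2.181, 2.26, 0.001]
force: [-2.8, 0.5, 0.2]
opening: 0.151
grip_force: 30.0
```

To row units: 0.0015 m / 0.5 = 0.003, -0.0006 m / 0.5 = -0.0012.

creep_tool:
  deltas:
    - {"jaw": 0, "dy": -0.0012}
    - {"jaw": 0, "dy": -0.0012, "dz": 0.001}
    - {"jaw": 0, "dy": -0.0012, "dz": 0.002}
    - {"jaw": 0, "dy": -0.0012, "dz": 0.003}
    - {"jaw": 0, "dy": -0.0012, "dz": 0.003}

```text
time_s: 18.85
ee_pos: [0.5481, -0.0647, 0.2134]
tcp_rot: [2.18, 2.259, 0.003]
force: [-1.9, 1.5, 6.8]
opening: 0.152
grip_force: 30.0
```

To row units: -0.0003 m / 0.5 = -0.0006.

creep_tool:
  deltas:
    - {"jaw": 0, "dy": -0.0006, "dz": 0.0006}
    - {"jaw": 0, "dy": -0.0006, "dz": 0.0006}
    - {"jaw": 0, "dy": -0.0006, "dz": 0.0006}

```text
time_s: 19.15
ee_pos: [0.548, -0.0647, 0.2134]
tcp_rot: [2.18, 2.258, 0.004]
force: [-2.3, 0.5, 7.1]
opening: 0.152
grip_force: 30.0
```

To row units: 0.0003 m / 0.5 = 0.0006.

creep_tool:
  deltas:
    - {"jaw": 0, "dz": 0.0006}
    - {"jaw": 0, "dz": 0.0006}
    - {"jaw": 0, "dz": 0.0006}

```text
time_s: 19.45
ee_pos: [0.548, -0.0647, 0.2133]
tcp_rot: [2.18, 2.258, 0.004]
force: [-2.0, 0.1, 8.0]
opening: 0.151
grip_force: 30.0
```

To row units: 0.0003 m / 0.5 = 0.0006.

creep_tool:
  deltas:
    - {"jaw": 0, "dz": 0.0006}
    - {"jaw": 0, "dz": 0.0006}
    - {"jaw": 0, "dz": 0.0006}

```text
time_s: 19.75
ee_pos: [0.548, -0.0647, 0.2133]
tcp_rot: [2.18, 2.258, 0.004]
force: [-2.2, 0.3, 10.4]
opening: 0.153
grip_force: 30.0
```

The manual's scale: shifts go in shares of 500 mm and turns go in shares of 2 rad. Converting my numbers, -0.001 m / 0.5 = -0.002, -0.0005 m / 0.5 = -0.001.

creep_tool:
  deltas:
    - {"jaw": 0, "dy": -0.001}
    - {"jaw": 0, "dy": -0.002}
    - {"jaw": 0, "dy": -0.002}

```text
time_s: 20.05
ee_pos: [0.5479, -0.0647, 0.2134]
tcp_rot: [2.179, 2.257, 0.007]
force: [0.0, 1.2, 9.0]
opening: 0.15
grip_force: 30.0
```

```bash
python3 -c "
from h import *
o=get_obs();print({k:np.round(o[k],3) for k in('ee_pos','tcp_rot','force','moment')})"
```

```text
{'ee_pos': array([ 0.548, -0.065,  0.213]), 'tcp_rot': array([2.179, 2.257, 0.007]), 'force': array([0.018, 1.246, 9.003]), 'moment': array([0.149, 0.224, 0.034])}
```

To row units: 0.0004 m / 0.5 = 0.0008, 0.0003 m / 0.5 = 0.0006.

creep_tool:
  deltas:
    - {"jaw": 0, "dz": 0.0006}
    - {"jaw": 0, "dz": 0.0008}
    - {"jaw": 0, "dz": 0.0008}

```text
time_s: 20.35
ee_pos: [0.5479, -0.0647, 0.2133]
tcp_rot: [2.178, 2.257, 0.007]
force: [-1.6, 0.8, 11.9]
opening: 0.15
grip_force: 30.0
```

To row units: 0.0003 m / 0.5 = 0.0006.

creep_tool:
  deltas:
    - {"jaw": 0, "dz": 0.0006}
    - {"jaw": 0, "dz": 0.0006}
    - {"jaw": 0, "dz": 0.0006}

```text
time_s: 20.65
ee_pos: [0.5479, -0.0647, 0.2132]
tcp_rot: [2.178, 2.257, 0.007]
force: [-1.9, 1.0, 11.0]
opening: 0.154
grip_force: 30.0
```

To row units: 0.0003 m / 0.5 = 0.0006.

creep_tool:
  deltas:
    - {"jaw": 0, "dz": 0.0006}
    - {"jaw": 0, "dz": 0.0006}
    - {"jaw": 0, "dz": 0.0006}

```text
time_s: 20.95
ee_pos: [0.5479, -0.0647, 0.2132]
tcp_rot: [2.178, 2.257, 0.007]
force: [-1.1, 1.5, 12.8]
opening: 0.149
grip_force: 30.0
```

```bash
python3 -c "
from h import *
np.set_printoptions(precision=4,suppress=True)
o=get_obs();print(R.from_rotvec(o['tcp_rot']).as_matrix(),o['ee_pos'],o['force'])
w=snap('wrist','w5');s=snap('side','d5');im=cv2.imread('pics/d5.png')[165:255,265:385];cv2.imwrite('pics/d5c.png',cv2.resize(im,(800,600),interpolation=cv2.INTER_CUBIC))
c=snap('scene','s5')
im=cv2.imread('pics/w5.png')
cv2.imwrite('pics/d5c.png',np.hstack([cv2.resize(cv2.imread('pics/d5.png')[170:250,290:370],(400,400),interpolation=cv2.INTER_CUBIC),cv2.resize(im[150:250,240:340],(400,400),interpolation=cv2.INTER_CUBIC)]))"
```

```text
[[-0.0354  0.9993  0.0069]
 [ 0.9994  0.0354 -0.0002]
 [-0.0005  0.0069 -1.    ]] [ 0.5479 -0.0647  0.2132] [-1.1117  1.5024 12.7683]
```

View pics/d5c.png

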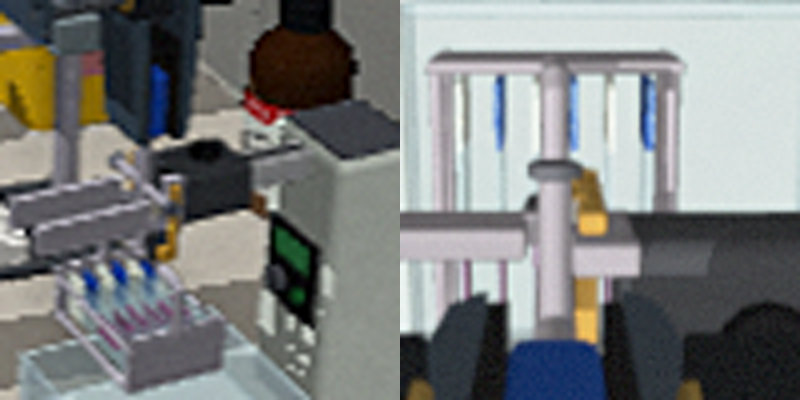

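The wrist crop shows the bar dropped between the front prong and the stop, at about (555,240). At 12.8 N the TCP still sits at x ≈ 0.548, the stop-contact position, because arm compliance shifts it backward under load. The bar is probably rubbing on the stop, so I'll ease further forward under this load.

creep_tool:
  deltas:
    - {"jaw": 0, "dy": -0.001}
    - {"jaw": 0, "dy": -0.002}
    - {"jaw": 0, "dy": -0.002}

```text
time_s: 21.4
ee_pos: [0.5478, -0.0647, 0.2133]
tcp_rot: [2.177, 2.256, 0.009]
force: [0.4, 0.6, 10.8]
opening: 0.154
grip_force: 30.0
```

To row units: -0.001 m / 0.5 = -0.002, -0.0005 m / 0.5 = -0.001.

creep_tool:
  deltas:
    - {"jaw": 0, "dy": -0.001}
    - {"jaw": 0, "dy": -0.002}
    - {"jaw": 0, "dy": -0.002}

```text
time_s: 21.7
ee_pos: [0.5457, -0.0649, 0.2113]
tcp_rot: [2.179, 2.258, 0.005]
force: [1.3, 1.2, 4.3]
opening: 0.155
grip_force: 30.0
```

It slipped free and dropped to z = 0.2113, fully into the slot. I'll keep pressing.

To row units: 0.001 m / 0.5 = 0.002, 0.0005 m / 0.5 = 0.001.

creep_tool:
  deltas:
    - {"jaw": 0, "dy": 0.001, "dz": 0.001}
    - {"jaw": 0, "dy": 0.001, "dz": 0.002}
    - {"jaw": 0, "dy": 0.001, "dz": 0.002}

```text
time_s: 22.0
ee_pos: [0.5457, -0.0649, 0.2091]
tcp_rot: [2.18, 2.259, 0.003]
force: [4.4, -0.5, 1.2]
opening: 0.149
grip_force: 30.0
```

To row units: 0.0008 m / 0.5 = 0.0016, 0.0005 m / 0.5 = 0.001.

creep_tool:
  deltas:
    - {"jaw": 0, "dz": 0.001}
    - {"jaw": 0, "dz": 0.0016}
    - {"jaw": 0, "dz": 0.0016}

```text
time_s: 22.3
ee_pos: [0.5456, -0.0649, 0.2085]
tcp_rot: [2.18, 2.259, 0.003]
force: [5.3, -0.3, 2.5]
opening: 0.153
grip_force: 30.0
```

To row units: 0.0015 m / 0.5 = 0.003, 0.001 m / 0.5 = 0.002.

creep_tool:
  deltas:
    - {"jaw": 0, "dy": 0.002}
    - {"jaw": 0, "dy": 0.003, "dz": 0.001}
    - {"jaw": 0, "dy": 0.003, "dz": 0.002}
    - {"jaw": 0, "dy": 0.003, "dz": 0.002}

```text
time_s: 22.7
ee_pos: [0.5458, -0.0647, 0.2067]
tcp_rot: [-2.181, -2.26, 0.001]
force: [4.1, -0.5, 1.2]
opening: 0.151
grip_force: 30.0
```

To row units: 0.0015 m / 0.5 = 0.003, 0.001 m / 0.5 = 0.002.

creep_tool:
  deltas:
    - {"jaw": 0, "dy": 0.002}
    - {"jaw": 0, "dy": 0.002, "dz": 0.002}
    - {"jaw": 0, "dy": 0.002, "dz": 0.003}
    - {"jaw": 0, "dy": 0.002, "dz": 0.003}

```text
time_s: 23.1
ee_pos: [0.546, -0.0645, 0.2048]
tcp_rot: [-2.18, -2.259, 0.002]
force: [2.5, -0.8, -2.6]
opening: 0.159
grip_force: 30.0
```

To row units: 0.001 m / 0.5 = 0.002, 0.0005 m / 0.5 = 0.001.

creep_tool:
  deltas:
    - {"jaw": 0, "dy": 0.001, "dz": 0.001}
    - {"jaw": 0, "dy": 0.001, "dz": 0.002}
    - {"jaw": 0, "dy": 0.001, "dz": 0.002}
    - {"jaw": 0, "dy": 0.001, "dz": 0.002}

```text
time_s: 23.5
ee_pos: [0.547, -0.0646, 0.2045]
tcp_rot: [-2.181, -2.26, 0.001]
force: [-0.5, -0.2, -2.9]
opening: 0.147
grip_force: 30.0
```

To row units: 0.001 m / 0.5 = 0.002, 0.0005 m / 0.5 = 0.001.

creep_tool:
  deltas:
    - {"jaw": 0, "dz": 0.001}
    - {"jaw": 0, "dz": 0.002}
    - {"jaw": 0, "dz": 0.002}

```text
time_s: 23.8
ee_pos: [0.5474, -0.0646, 0.2036]
tcp_rot: [-2.182, -2.26, -0.0]
force: [0.1, 0.6, -2.6]
opening: 0.15
grip_force: 30.0
```

To row units: 0.0008 m / 0.5 = 0.0016, 0.0005 m / 0.5 = 0.001.

creep_tool:
  deltas:
    - {"jaw": 0, "dz": 0.001}
    - {"jaw": 0, "dz": 0.0016}
    - {"jaw": 0, "dz": 0.0016}

```text
time_s: 24.1
ee_pos: [0.5475, -0.0646, 0.2031]
tcp_rot: [2.181, 2.26, 0.0]
force: [0.1, -0.7, -3.0]
opening: 0.155
grip_force: 30.0
```

To row units: 0.0008 m / 0.5 = 0.0016, 0.0005 m / 0.5 = 0.001.

creep_tool:
  deltas:
    - {"jaw": 0, "dz": 0.001}
    - {"jaw": 0, "dz": 0.0016}
    - {"jaw": 0, "dz": 0.0016}

```text
time_s: 24.4
ee_pos: [0.5476, -0.0647, 0.2029]
tcp_rot: [2.181, 2.26, 0.001]
force: [-1.6, 0.1, 3.7]
opening: 0.152
grip_force: 30.0
```

To row units: 0.0005 m / 0.5 = 0.001, 0.0003 m / 0.5 = 0.0006.

creep_tool:
  deltas:
    - {"jaw": 0, "dz": 0.0006}
    - {"jaw": 0, "dz": 0.001}
    - {"jaw": 0, "dz": 0.001}

```text
time_s: 24.7
ee_pos: [0.5476, -0.0647, 0.2028]
tcp_rot: [2.181, 2.26, 0.001]
force: [-2.1, 1.3, 6.4]
opening: 0.155
grip_force: 30.0
```

Bottomed firmly at z = 0.2029, 12.1 mm below the prong height. I'll relieve the load, release, and check that nothing drags.

To row units: -0.001 m / 0.5 = -0.002, -0.0005 m / 0.5 = -0.001.

creep_tool:
  deltas:
    - {"jaw": 0, "dy": -0.0006, "dz": -0.001}
    - {"jaw": 0, "dy": -0.001, "dz": -0.002}
    - {"jaw": 0, "dy": -0.001, "dz": -0.002}
    - {"jaw": 0.5, "dy": -0.001, "dz": -0.002}
    - {"jaw": 0.5, "dy": -0.001, "dz": -0.002}
    - {"jaw": 0.5, "dy": -0.001, "dz": -0.002}
    - {"jaw": 0.5, "dy": -0.001, "dz": -0.002}
    - {"jaw": 0.5, "dy": -0.001, "dz": -0.002}
    - {"jaw": 0.5, "dy": -0.001, "dz": -0.002}
    - {"jaw": 0.5, "dy": -0.001, "dz": -0.002}

```text
time_s: 25.7
ee_pos: [0.547, -0.0647, 0.2026]
tcp_rot: [-2.182, -2.26, -0.0]
force: [0.4, 0.1, -0.0]
opening: 0.499
grip_force: 0.0
```

To row units: -0.15 m / 0.5 = -0.3, -0.13 m / 0.5 = -0.26.

creep_tool:
  deltas:
    - {"jaw": 0.5, "dz": -0.02}
    - {"jaw": 0.5, "dz": -0.06}
    - {"jaw": 0.5, "dz": -0.12}
    - {"jaw": 0.5, "dz": -0.2}
    - {"jaw": 0.5, "dz": -0.26}
    - {"jaw": 0.5, "dy": -0.06, "dz": -0.3}
    - {"jaw": 0.5, "dy": -0.14, "dz": -0.3}
    - {"jaw": 0.5, "dy": -0.2, "dz": -0.3}
    - {"jaw": 0.5, "dy": -0.2, "dz": -0.3}
    - {"jaw": 0.5, "dy": -0.2, "dz": -0.3}

```text
time_s: 26.7
ee_pos: [0.4471, -0.0683, 0.3538]
tcp_rot: [2.18, 2.259, 0.003]
force: [0.8, -0.7, 0.0]
opening: 0.501
grip_force: 0.0
```

```bash
python3 -c "
from h import *
np.set_printoptions(precision=4,suppress=True)
for n in('side','scene','wrist'):
    c=snap(n,n+'9');P=cloud(c);px=c['pixels'].astype(int)
    m=(px[...,2]>px[...,0]+35)&(px[...,2]>px[...,1]+20)&(P[...,2]>.18)&(P[...,2]<.26)&(abs(P[...,0]-.547)<.04)&(abs(P[...,1]+.065)<.04)
    q=P[m];print(n,m.sum(),np.percentile(q,[2,50,98],axis=0) if len(q) else '')
cv2.imwrite('pics/fin.png',np.hstack([cv2.resize(cv2.imread('pics/side9.png')[150:270,270:390],(400,400),interpolation=cv2.INTER_CUBIC),cv2.resize(cv2.imread('pics/wrist9.png')[100:260,260:420],(400,400),interpolation=cv2.INTER_CUBIC)]))"
```

```text
side 98 [[ 0.539  -0.078   0.2067]
 [ 0.5432 -0.0726  0.2256]
 [ 0.5515 -0.0596  0.2405]]
scene 91 [[ 0.5344 -0.0766  0.2029]
 [ 0.5415 -0.0676  0.223 ]
 [ 0.5504 -0.0559  0.2392]]
wrist 451 [[ 0.5398 -0.0721  0.2049]
 [ 0.5432 -0.0618  0.2357]
 [ 0.5535 -0.0542  0.2386]]
```

View pics/fin.png

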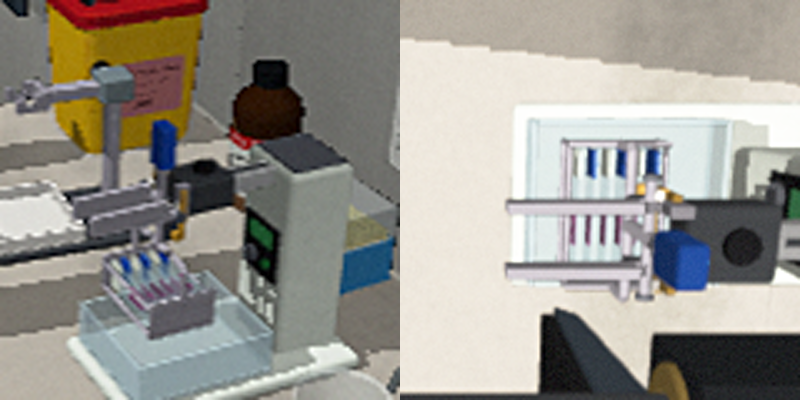

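The final view shows the rack hanging upright in the stainer hook with its slides over the dish and the drain hook empty. The tab top is at z = 0.2385 against 0.238 expected when seated. The gripper is well clear.

creep_tool:
  deltas:
    - {"jaw": 0.5}
    - {"jaw": 0.5}

```text
time_s: 27.05
ee_pos: [0.4476, -0.0682, 0.3522]
tcp_rot: [-2.181, -2.26, 0.001]
force: [-0.5, -0.3, 0.3]
opening: 0.497
grip_force: 0.0
```

```bash
python3 -c "
from workcell import *
print(hand_in())"
```

```text
the job is handed in; nothing more can be done
None
```

The rack hangs in the stainer's seat (bar bottomed 12.1 mm below the prong tops, tab top as expected), released and handed in at about 27 s; I inferred the catch closing from that depth rather than seeing it, and the highest push I measured was about 13 N, plus the rack's 3 N weight.

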